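Pack the retained-sample tins in the caddy

ROBOT

A 7-joint arm with a two-finger parallel gripper is mounted at the origin on the work surface. World frame = base frame: x ahead of the robot, y to its left, z up, the work surface at z = 0. Lengths are in mm, angles in rad, forces in N, time in s.
With the tool pointing down it reaches from about 400 to 875 mm from the base axis. Payload 4.4 kg.
Tool frame: the origin (TCP) lies between the finger pads; the fingertips stand 17 mm ahead of it and the grasp point (between the pads) lies 2 mm behind it; z points along the fingers, y is the line along which they close (so a half turn about z gives the same grasp; the last joint's range is limited). The gripper opens to 85 mm and grips with 20 to 120 N. Pads are 22 mm wide; open, the fingers measure 114 mm over their backs; the gripper's body (76 mm by 85 mm) begins 54 mm behind the grasp point. The pads swing forward as they close: fully open they stand 13 mm farther back than shut.
Start: joints at [-1.273, 0.628, 0.038, 1.517, -0.027, 0.996, -0.02], TCP at [231.266, 607.481, 248.313] pointing down, gripper open.
Joint ranges: [-3.06, 3.06], [-0.37, 2.12], [-1.25, 1.32], [0.18, 2.47], [-1.1, 4.24], [0.23, 1.98], [-2.94, 2.94]. Speed limits (rad/s): [2.57, 2.57, 3.14, 3.14, 3.14, 3.14, 3.14].

INTERFACE

Orientations are given as [roll, pitch, yaw] about the fixed x, y, z axes, in that order (R = Rz(yaw) Ry(pitch) Rx(roll)).
In Python, from cell import sensors, get_image, ctrl gives the robot as it stands.
- The arm moves only by the tool send_rows, never from a script. Its argument "series" is a list of rows, each a list of 3 entries, a list of its own where there are three numbers: the finger opening in mm, from 0 to 85.4, then the shift along the world's x, y, z in units of 60 mm (1.0 is 60 mm), then the turn, a rotation vector about the world's x, y, z in units of 5 degrees (1.0 is 5 degrees). A call has 1 to 8 rows; each row shifts and turns the commanded pose from where the row before left it; what a row does not reach is not made up. A row lasts 1/8 s, in which the tool goes at most 62.5 mm and 10.7 degrees, less where a joint would pass 70% of its speed; a pose out of reach is approached as far as the arm can. A call is refused whole if a number of a shift passes 1 or a number of a turn 1, either way. A call with a gripper value outside its range is refused whole. The fingers move at their own pace and stop on an object; the grip force is fixed at half the most. Time passes only in rows, so rows that do not move let the fingers close. It gives the time, the measured TCP pose, the force, the opening and the grip force at its end, in the units of the state.
- sensors.read_state(): the state, without advancing time (a new reading comes with each control period).
- get_image(name): name is "scene" or "top" or "wrist"; returns a dict with "img" (480x640x3 uint8, red, green, blue), "depth" (480x640 float32, mm along the optical axis (not along the pixel's ray), 0 where there is no reading), "vfov" (degrees; the focal length in pixels is half the picture's height over the tangent of half this angle, whatever the lens; pixels are square), "cx", "cy" (the principal point, pixels), "world_to_cam" (4x4, takes a point from world to camera coordinates). Camera axes: x right, y down, z forward; pixel columns grow to the right and rows downward; lengths in mm; the calibration is good to about 2 mm. A picture is of the moment at which its call begins.
- ctrl.finish_job(): hands the job in; it is judged then, once.
The state is a dict: "clock": time; "qpos": joint angles; "qd": joint speeds; "tau": joint torques, N m; "eef_pos": TCP position; "tool_rot": TCP orientation; "force": force on the tool from outside, world axes, zero at the start; "torque": the same for the moment, N m; "width": finger opening in mm; "gripper_force": force on a finger pad.
Only numpy, scipy, OpenCV 4.12 (cv2) and the standard library are available. Lean on these libraries where they do the work, as an engineer would, in place of code of your own. Each camera call takes 0.05 s, during which the arm holds its last target. There are 200 camera calls.

TASK

Pack the retained samples: swing the empty caddy's clamp arm up, lift its steel hood off and stand it upright to one side on the worktop. Stack all the flat tins lying about in one square pile on the caddy's white plinth, lengthwise along it, edges flush with the plinth and one another. Then lower the hood over them until its rim sits on the base plate and swing the clamp fully down onto it; leave the jar, tub, cup and steel weight where they are.

Things in the scene. Friction and masses are not known exactly. Their poses are not given: they have to be found in the camera images.
- caddy: sample caddy, fixed: dark steel base plate 232 x 120 x 6 mm (x -94 to +138 mm) carrying a white plinth 120 x 56 mm and, at its +x end, a steel clamp post (x 97 to 119 mm, 44 mm wide in y, 128 mm tall). Origin: on the worktop under the plinth's centre. x along the plinth's 120 mm length towards the post (roughly away from the robot), y along its width, z up.
- plinth_top (a point): centre of the plinth's top, 14 mm above the worktop (8 mm above the base plate); axes as the caddy's
- tin1: flat closed metal tin, a rigid block 120 x 56 x 16 mm with a dark seam round the middle, about 0.14 kg; may be absent. All tins are alike. Origin: centre of its underside; x along the 120 mm length, y along the 56 mm width, z up. Starts lying flat on the worktop. Either way round or either face up is fine.
- tin2: flat closed metal tin, a rigid block 120 x 56 x 16 mm with a dark seam round the middle, about 0.14 kg; may be absent. All tins are alike. Origin: centre of its underside; x along the 120 mm length, y along the 56 mm width, z up. Starts lying flat on the worktop. Either way round or either face up is fine.
- tin3: flat closed metal tin, a rigid block 120 x 56 x 16 mm with a dark seam round the middle, about 0.14 kg; may be absent. All tins are alike. Origin: centre of its underside; x along the 120 mm length, y along the 56 mm width, z up. Starts lying flat on the worktop. Either way round or either face up is fine.
- tin4: flat closed metal tin, a rigid block 120 x 56 x 16 mm with a dark seam round the middle, about 0.14 kg; may be absent. All tins are alike. Origin: centre of its underside; x along the 120 mm length, y along the 56 mm width, z up. Starts lying flat on the worktop. Either way round or either face up is fine.
- tin5: flat closed metal tin, a rigid block 120 x 56 x 16 mm with a dark seam round the middle, about 0.14 kg; may be absent. All tins are alike. Origin: centre of its underside; x along the 120 mm length, y along the 56 mm width, z up. Starts lying flat on the worktop. Either way round or either face up is fine.
- hood: loose steel hood, a box open underneath, 138 x 74 x 96 mm outside, 132 x 68 x 93 inside, 0.35 kg; black grip bar on top, 44 mm along x, 18 mm wide, 96 to 132 mm above the rim. Origin: centre of its rim, underneath; x along its length, z up. Starts in place on the caddy. There it surrounds plinth and tins (6 mm play), its rim on the base plate, 6 mm above the worktop; five tins fit.
- clamp (a joint): angle (rad) of the hold-down arm, 80 mm long, 18 wide, 12 thick, turning about caddy y. 0 = shut: level, pointing to caddy -x, its rubber foot (55 mm from the pivot) just over the seated hood's top. Grows as it swings up; 1.57 = upright; stop at 1.95, leaning back from the pile. Starts shut (0 to 0.1); stays where left (friction 0.12 N m: about 2 N at the tip moves it).
- clamp_pivot (a point): centre of the clamp's pivot pin: caddy x = 108 mm, y = 0, z = 120 mm
- clamp_tip (a point): centre of the black crossbar at the clamp arm's tip, 74 mm from the pivot; the bar is 12 mm thick and 50 mm long along caddy y
- jar: clip-top glass jar, 96 mm across, 152 mm tall, bystander; origin on its underside
- tub: white tub, 72 mm across, 85 mm tall, bystander; origin on its underside
- cup: white cup, 64 mm across, 60 mm tall, bystander; origin on its underside
- weight: steel cylinder weight, 38 mm across, 45 mm tall, bystander; origin on its underside

How it is judged (in metres and radians):
On the way, in this order (a step that is already met when the one before it is completed fails the run):
1. the clamp is up and the hood stands upright on the worktop, off the caddy (value of joint clamp above 1 rad and horizontal distance between hood and caddy above 0.1 m and height (world z) of hood below 0.01 m and angle between hood's own z axis and vertical below 0.06 rad), for 0.2 s.
2. all the tins present are piled squarely on the plinth, the hood still off (x of tin1 in the frame of caddy between -0.006 and 0.006 m and y of tin1 in the frame of caddy between -0.006 and 0.006 m and angle between the x axis of each of tin1, tin2, tin3, tin4, tin5 and the x axis of caddy, either way round below 0.08 rad and angle between the z axis of each of tin1, tin2, tin3, tin4, tin5 and the z axis of caddy, either way round below 0.08 rad and x of tin2 in the frame of caddy between -0.006 and 0.006 m and y of tin2 in the frame of caddy between -0.006 and 0.006 m and x of tin3 in the frame of caddy between -0.006 and 0.006 m and y of tin3 in the frame of caddy between -0.006 and 0.006 m and x of tin4 in the frame of caddy between -0.006 and 0.006 m and y of tin4 in the frame of caddy between -0.006 and 0.006 m and x of tin5 in the frame of caddy between -0.006 and 0.006 m and y of tin5 in the frame of caddy between -0.006 and 0.006 m and horizontal distance between hood and caddy above 0.1 m), for 0.2 s.
3. the hood stands over the pile with its rim on the base plate, the clamp not yet shut (x of hood in the frame of caddy between -0.012 and 0.012 m and y of hood in the frame of caddy between -0.012 and 0.012 m and z of hood in the frame of caddy below 0.01 m and angle between hood's own z axis and vertical below 0.06 rad and value of joint clamp above 0.3 rad), for 0.2 s.
At the end, for the whole second after the job is handed in: Every tin present lies flat, centred on the plinth within 10 mm and 0.12 rad (6 mm and 0.08 rad before the hood goes on); the hood is upright over them, within 12 mm of centre, rim within 4 mm of the base plate; the clamp is within 0.12 rad of shut; all released and at rest (x of tin1 in the frame of caddy between -0.01 and 0.01 m and y of tin1 in the frame of caddy between -0.01 and 0.01 m and angle between the x axis of each of tin1, tin2, tin3, tin4, tin5 and the x axis of caddy, either way round below 0.12 rad and angle between the z axis of each of tin1, tin2, tin3, tin4, tin5 and the z axis of caddy, either way round below 0.08 rad and x of tin2 in the frame of caddy between -0.01 and 0.01 m and y of tin2 in the frame of caddy between -0.01 and 0.01 m and x of tin3 in the frame of caddy between -0.01 and 0.01 m and y of tin3 in the frame of caddy between -0.01 and 0.01 m and x of tin4 in the frame of caddy between -0.01 and 0.01 m and y of tin4 in the frame of caddy between -0.01 and 0.01 m and x of tin5 in the frame of caddy between -0.01 and 0.01 m and y of tin5 in the frame of caddy between -0.01 and 0.01 m and x of hood in the frame of caddy between -0.012 and 0.012 m and y of hood in the frame of caddy between -0.012 and 0.012 m and z of hood in the frame of caddy below 0.01 m and angle between hood's own z axis and vertical below 0.06 rad and value of joint clamp below 0.12 rad and linear speed of each of tin1, tin2, tin3, tin4, tin5, hood below 0.02 m/s); the robot touches nothing.
It fails at once if a bystander (jar, tub, cup, weight) is moved more than 5 cm (distance of any of jar, tub, cup, weight from where it was at the start of the episode above 0.05 m).
Of tin1, tin2, tin3, tin4, tin5 only 3 to 5 are there at a start; the rules pass over those that are not, and their reading is None.
At some moment in a run one of tin1, tin2, tin3, tin4, tin5, hood may be knocked a few centimetres aside while the robot is not near it.
Once in a run the grip may slacken for a moment while it holds something.
It also fails if it takes over 210 s, if anything falls off the work surface, if the arm or the gripper's body presses on something with over 40 N, if the wrist force passes 120 N, or if a joint passes its speed limit or range.

## Working session

There is one attempt and no reset: what is moved stays moved. The work goes in short steps, Python scripts to look and compute and a tool call to move; the robot and the scene stay as the last step left them, time stands still between calls to the robot, and variables do not carry over. Pictures are saved under pics/ and viewed, at most 14 in all, crops included, and the job is handed in when it is done.

Besides the shell and the picture viewer there is one more tool, called after ">>>" in YAML: its name, and indented under it one key for each argument. send_rows: Moves the arm, as the interface text tells. Its arguments: {"type":"object","properties":{"series":{"type":"array"}},"required":["series"]}

```bash
mkdir -p pics; ls
cat > h.py <<'E'
import numpy as np, cv2
from cell import sensors, get_image, ctrl
def cam(n):
    d=get_image(n); d['f']=240/np.tan(np.radians(d['vfov'])/2); return d
def world(d):
    "HxWx3 world points (nan where no depth)"
    z=d['depth'].astype(float); z=np.where(z>0,z,np.nan)
    v,u=np.mgrid[:480,:640]
    p=np.stack([(u-d['cx'])/d['f']*z,(v-d['cy'])/d['f']*z,z],-1)
    T=np.linalg.inv(d['world_to_cam']); return p@T[:3,:3].T+T[:3,3]
def save(d,n): cv2.imwrite(f'pics/{n}.png',cv2.cvtColor(d['img'],cv2.COLOR_RGB2BGR))
E
python3 - <<'E'
from h import *
a=cam('scene');b=cam('top')
im=np.hstack([a['img'],b['img']]);im=cv2.resize(im,(800,300))
save(a,'s0');save(b,'t0')
s=sensors.read_state();print(s)
for d in(a,b):print(d['vfov'],d['cx'],d['cy'],np.linalg.inv(d['world_to_cam']).round(2).tolist())
E
```

```text
pics
{'clock': 0.1, 'qpos': array([-1.27280945,  0.62922535,  0.03839876,  1.51823431, -0.02701714,
        0.99626148, -0.02000069]), 'qd': array([ 0.00134058, -0.00062555, -0.00154319, -0.00010752,  0.00082877,
       -0.00265982,  0.00090563]), 'tau': array([ 2.24729061e-03, -5.64531577e+01,  1.23017728e+00, -1.93972832e+01,
        1.12042725e-02,  5.43661896e-03,  2.50190874e-05]), 'eef_pos': array([231.04360999, 607.01818738, 247.50925283]), 'tool_rot': array([-3.13997999e+00, -2.78986233e-05,  2.77783371e+00]), 'force': array([-0.2312356 ,  0.79783323,  0.19219149]), 'torque': array([ 0.00088852, -0.00503028,  0.0136263 ]), 'gripper_force': 0.0, 'width': 85.3105870383473}
49.82827581745908 313.1299082945726 241.84159866924514 [[0.74, 0.42, -0.52, 1108.82], [0.67, -0.48, 0.56, -591.39], [-0.01, -0.77, -0.64, 762.69], [0.0, 0.0, 0.0, 1.0]]
44.35255023701151 318.8691447192581 248.9658650018726 [[0.01, -1.0, 0.06, 453.24], [-1.0, -0.01, 0.02, -18.29], [-0.01, -0.06, -1.0, 1609.66], [0.0, 0.0, 0.0, 1.0]]
```

View pics/t0.png

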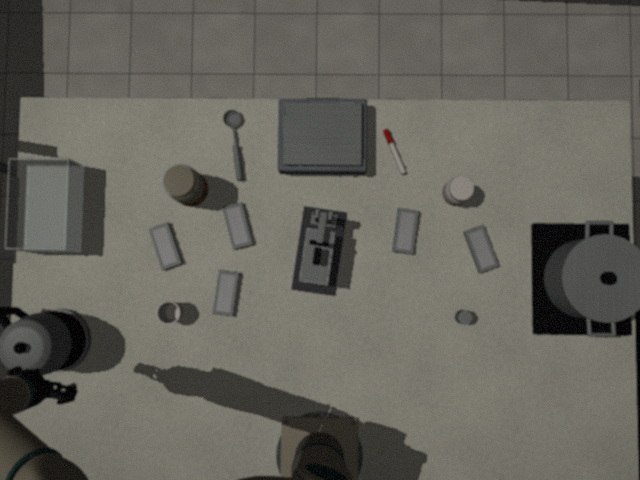

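View pics/s0.png

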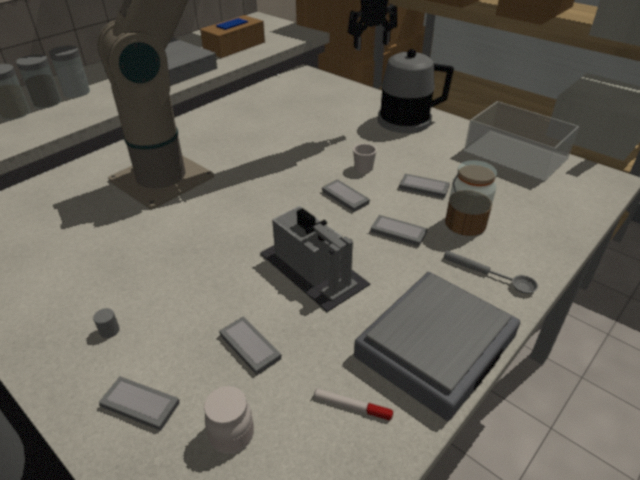

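Top view: five tins at px (166,246), (239,226), (227,293), (406,231), (481,249). The caddy is at (320,250) with the post towards the top. Jar (185,185), cup (170,312), tub (459,190), weight (466,317). Next I measure with depth from both views.

```bash
cat >> h.py <<'E'
def blobs(P,lo,hi,amin,box=(300,850,-520,520)):
    m=(P[...,2]>lo)&(P[...,2]<hi)&(P[...,0]>box[0])&(P[...,0]<box[1])&(P[...,1]>box[2])&(P[...,1]<box[3])
    n,l=cv2.connectedComponents(m.astype(np.uint8),connectivity=4)
    for i in range(1,n):
        q=P[l==i]
        if len(q)>=amin: yield q
def rect(q):
    (cx,cy),(w,h),a=cv2.minAreaRect(q[:,:2].astype(np.float32))
    if w<h: w,h,a=h,w,a+90
    return [round(float(v),1) for v in (cx,cy,w,h,(a+90)%180-90,np.median(q[:,2]))],len(q)
E
python3 - <<'E'
from h import *
for n in('top','scene'):
    P=world(cam(n)); print(n)
    print('ground z',np.nanmedian(P[(P[...,0]>350)&(P[...,0]<800)&(abs(P[...,1])<400)&(P[...,2]<8)][:,2]))
    for lo,hi in((9,25),(36,200)):
        print(lo)
        for q in blobs(P,lo,hi,60 if n=='top' else 100): print(rect(q))
E
```

```text
top
ground z 0.7572259621578041
9
([795.5, 234.6, 105.6, 21.1, 10.2, 18.4], 238)
([808.0, -204.5, 91.4, 16.1, 22.7, 15.2], 173)
([619.3, 231.4, 123.8, 56.6, 15.3, 17.2], 887)
([607.8, -225.7, 121.6, 56.7, -7.5, 16.6], 882)
([633.0, -28.6, 35.1, 34.9, -8.8, 13.4], 79)
([560.4, 429.0, 121.5, 61.0, 19.5, 17.2], 903)
([560.8, -430.8, 120.9, 59.0, 20.1, 16.5], 919)
([434.7, 259.9, 121.7, 59.6, -6.2, 17.2], 906)
36
([805.2, 1.8, 240.5, 89.7, -90.0, 61.1], 3040)
([717.5, 358.4, 95.4, 90.9, -2.8, 150.5], 1406)
([711.9, -359.6, 68.1, 67.4, 76.6, 84.1], 641)
([555.1, 8.5, 185.4, 74.2, -7.6, 104.6], 1806)
([383.1, 401.9, 62.3, 60.5, -88.7, 57.0], 219)
([377.6, -378.7, 37.9, 34.3, 89.9, 44.4], 167)
scene
ground z 0.7098100484114411
9
([560.6, 426.2, 120.2, 63.8, 18.9, 16.7], 670)
([433.9, 258.8, 125.7, 61.7, -7.3, 16.7], 713)
([616.7, 231.7, 121.2, 65.3, 15.1, 16.7], 922)
([730.6, 335.7, 94.4, 42.3, 25.7, 17.2], 230)
([530.8, -23.7, 141.7, 39.0, 8.0, 17.1], 286)
([796.0, 232.6, 107.0, 21.1, 9.3, 17.0], 396)
([636.1, -4.2, 71.3, 37.4, 81.1, 13.1], 348)
([606.7, -226.1, 122.8, 58.1, -7.7, 16.6], 1735)
([384.8, -382.1, 37.4, 21.8, 71.2, 17.1], 126)
([806.3, -117.9, 87.3, 4.2, -0.1, 16.4], 236)
([559.7, -431.3, 123.4, 57.7, 20.0, 16.6], 2318)
([807.8, -204.8, 94.1, 16.2, 22.4, 14.5], 484)
([733.3, -374.7, 68.8, 26.1, 60.4, 17.7], 221)
36
([380.2, 401.0, 66.6, 63.1, -21.6, 50.9], 369)
([720.7, 356.4, 91.9, 91.7, 69.5, 115.2], 2550)
([553.7, 8.6, 191.4, 77.3, -7.0, 100.8], 3777)
([806.1, 0.1, 241.2, 89.3, 89.6, 62.1], 4619)
([377.5, -379.8, 38.3, 37.3, -24.2, 44.9], 308)
([715.9, -364.8, 68.6, 67.7, -73.8, 83.9], 2221)
```

The depth readings fit the given sizes: tins 120x56 with tops at about 16.5, the caddy near (530,12) with yaw about -7.5°. I'll move the wrist camera over the caddy.

>>> send_rows:
  series:
    - [85,[0.43,-0.83,0.21],[0,0,0.22]]
    - [85,[0.43,-0.83,0.21],[0,0,0.22]]
    - [85,[0.43,-0.83,0.21],[0,0,0.22]]
    - [85,[0.43,-0.83,0.21],[0,0,0.22]]
    - [85,[0.43,-0.83,0.21],[0,0,0.22]]
    - [85,[0.43,-0.83,0.21],[0,0,0.22]]
    - [85,[0.43,-0.83,0.21],[0,0,0.22]]
    - [85,[0.43,-0.83,0.21],[0,0,0.22]]

```text
clock: 1.2
eef_pos: [438.2, 207.4, 349.6]
tool_rot: [3.141, 0.0, 2.932]
force: [0.3, 0.3, -0.7]
width: 85.2
gripper_force: 0.0
```

>>> send_rows:
  series:
    - [85,[0.43,-0.83,0.21],[0,0,0.22]]
    - [85,[0.43,-0.83,0.21],[0,0,0.22]]
    - [85,[0.43,-0.83,0.21],[0,0,0.22]]
    - [85,[0.43,-0.83,0.21],[0,0,0.22]]
    - [85,[0,0,0],[0,0,0]]
    - [85,[0,0,0],[0,0,0]]

```text
clock: 1.95
eef_pos: [540.5, 10.4, 399.1]
tool_rot: [3.141, -0.001, 3.008]
force: [-0.5, 1.2, -0.2]
width: 84.8
gripper_force: 0.0
```

Run:
```python
from h import *
s=sensors.read_state();print(s['clock'],s['eef_pos'],s['tool_rot'],s['qpos'],s['force'])
d=cam('wrist');save(d,'w0');print(d['vfov'],np.linalg.inv(d['world_to_cam']).round(2).tolist())
P=world(d);np.save('P.npy',P)
for lo,hi in((-5,9),(97,112),(112,150)):
    print(lo)
    for q in blobs(P,lo,hi,100):print(rect(q))
```

```text
1.95 [540.45937873  10.41894352 399.08775596] [ 3.14093933e+00 -1.22476455e-03  3.00809024e+00] [-0.1916174   0.33421104  0.17160292  1.59802416 -0.06067795  1.21562141
  1.42914082] [-0.45645944  1.15190185 -0.20669237]
61.75419183465595 [[0.13, 0.95, 0.3, 463.95], [0.99, -0.13, -0.04, 21.01], [0.0, 0.3, -0.95, 524.95], [0.0, 0.0, 0.0, 1.0]]
-5
([586.8, -24.4, 965.6, 544.5, 86.4, 0.1], 185597)
([837.2, -218.0, 28.6, 25.4, 89.7, -0.3], 157)
97
([527.9, 10.2, 137.2, 74.2, -7.6, 102.1], 7437)
([703.5, 327.7, 84.0, 26.7, -18.9, 104.4], 695)
112
([527.5, 10.1, 43.1, 17.7, -7.8, 137.8], 842)
([600.2, -0.3, 91.3, 51.1, -8.2, 127.8], 2223)
([715.8, 328.7, 87.8, 31.6, 2.8, 122.4], 1608)
```

View pics/w0.png

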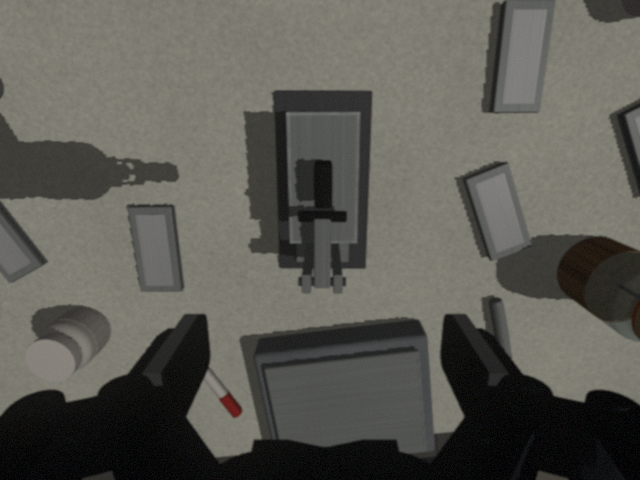

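The wrist view shows the caddy at the centre: grip bar near px (322,183), crossbar near (322,215), post pointing towards the scale. The poses agree within 1 mm: hood top 102 and bar top 138, caddy about (527.5,9.8) with yaw -7.6°. I'll go down to the crossbar and grip its ends.

>>> send_rows:
  series:
    - [85,[0.06,-0.015,-0.76],[0,0,0]]
    - [85,[0.06,-0.015,-0.76],[0,0,0]]
    - [85,[0.06,-0.015,-0.76],[0,0,0]]
    - [85,[0.06,-0.015,-0.76],[0,0,0]]
    - [85,[0.06,-0.015,-0.76],[0,0,0]]
    - [85,[0.06,-0.015,-0.38],[0,0,0]]
    - [85,[0,0,-0.38],[0,0,0]]
    - [85,[0,0,0],[0,0,0]]

```text
clock: 3.0
eef_pos: [560.6, 6.4, 124.4]
tool_rot: [3.141, -0.004, 3.011]
force: [-0.1, -0.3, 0.6]
width: 84.9
gripper_force: 0.0
```

>>> send_rows:
  series:
    - [40,[0,0,0],[0,0,0]]
    - [40,[0,0,0],[0,0,0]]
    - [40,[0,0,0],[0,0,0]]
    - [40,[0,0,0],[0,0,0]]
    - [40,[0,0,0],[0,0,0]]
    - [40,[0,0,0],[0,0,0]]

```text
clock: 3.75
eef_pos: [562.9, 4.5, 126.1]
tool_rot: [3.141, 0.001, 3.008]
force: [0.9, -0.4, 2.4]
width: 47.8
gripper_force: 61.4
```

>>> send_rows:
  series:
    - [40,[0.028,-0.004,0.207],[0,0,0]]
    - [40,[0.062,-0.008,0.2],[0,0,0]]
    - [40,[0.095,-0.013,0.186],[0,0,0]]
    - [40,[0.125,-0.017,0.167],[0,0,0]]
    - [40,[0.15,-0.02,0.144],[0,0,0]]

```text
clock: 4.38
eef_pos: [588.7, 0.9, 180.1]
tool_rot: [-3.141, -0.004, 3.008]
force: [0.9, 0.6, -10.9]
width: 48.0
gripper_force: 63.4
```

Run:
```python
from h import *
s=sensors.read_state();print(s['eef_pos'],s['force'],s['torque'],s['width'],s['gripper_force'],s['tool_rot'])
save(cam('scene'),'s1')
im=cv2.imread('pics/s1.png')[180:330,220:420];cv2.imwrite('pics/s1c.png',cv2.resize(im,None,fx=3,fy=3))
```

```text
[588.7220091    0.87254196 180.11302971] [  0.91076477   0.57420761 -10.89692079] [-0.00928946  0.13017215  0.04397747] 47.975512912743305 63.42009902000427 [-3.14124217 -0.00416271  3.00838253]
```

View pics/s1c.png

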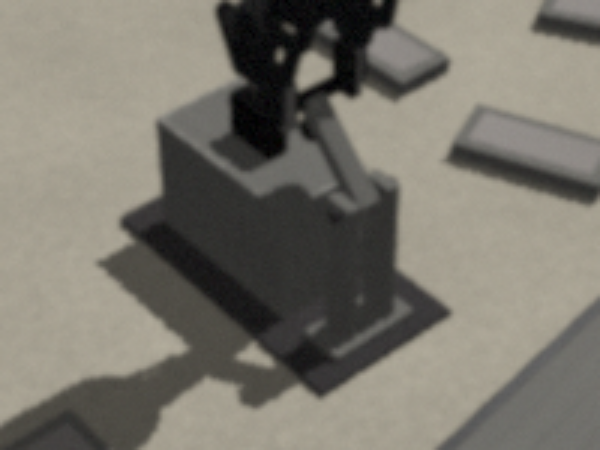

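The clamp arm is following the grip (crop, arm from (320,100) to (365,195)) and the hood hasn't moved. I'll finish the arc.

>>> send_rows:
  series:
    - [40,[0.173,-0.023,0.116],[0,0,0]]
    - [40,[0.19,-0.025,0.085],[0,0,0]]
    - [40,[0.2,-0.027,0.051],[0,0,0]]
    - [40,[0.207,-0.027,0.016],[0,0,0]]
    - [40,[0.206,-0.027,-0.02],[0,0,0]]
    - [40,[0,0,0],[0,0,0]]

```text
clock: 5.18
eef_pos: [652.2, -7.7, 196.9]
tool_rot: [-3.142, 0.007, 3.009]
force: [0.5, -1.8, 4.6]
width: 44.9
gripper_force: 60.3
```

>>> send_rows:
  series:
    - [85,[0,0,0],[0,0,0]]
    - [85,[0,0,0],[0,0,0]]
    - [85,[0,0,0],[0,0,0]]
    - [85,[0,0,0.5],[0,0,0]]
    - [85,[0,0,0.8],[0,0,0]]
    - [85,[0,0,0.8],[0,0,0]]
    - [85,[-0.5,0.06,0.8],[0,0,0]]
    - [85,[-0.5,0.06,0],[0,0,0]]

```text
clock: 6.18
eef_pos: [590.1, 0.1, 373.2]
tool_rot: [3.14, 0.009, 3.008]
force: [-0.4, 0.1, -0.6]
width: 85.0
gripper_force: 0.0
```

Run:
```python
from h import *
s=sensors.read_state();print(s['eef_pos'],s['force'],s['tool_rot'])
d=cam('wrist');P=world(d)
for lo,hi in((97,112),(125,150),(112,260)):
    print(lo)
    for q in blobs(P,lo,hi,100,(400,700,-150,150)):print(rect(q),np.nanmax(q[:,2]))
```

```text
[5.90114151e+02 1.33632049e-01 3.73224526e+02] [-0.41617571  0.14475374 -0.61673128] [3.14005386 0.00869254 3.00785659]
97
([528.5, 10.1, 137.7, 74.2, -7.6, 102.2], 10647) 105.3445394664472
125
([528.3, 10.3, 43.9, 17.7, -7.7, 137.8], 1087) 140.52669835965173
([631.2, -22.6, 22.2, 12.7, -8.2, 128.0], 246) 129.73465773347192
([635.9, 11.7, 22.0, 11.4, -12.1, 127.9], 229) 129.81101775775198
112
([528.3, 10.3, 43.9, 17.7, -7.7, 137.8], 1087) 140.52669835965173
([631.5, -5.3, 51.4, 26.1, 82.7, 183.3], 2162) 201.26879614512154
```

The clamp is upright (top at 201) and the hood is unmoved at (528.3,10.2). Next I grip the hood's bar.

>>> send_rows:
  series:
    - [85,[-0.5,0.08,0],[0,0,0]]
    - [85,[-0.5,0.08,0],[0,0,0]]
    - [85,[-0.03,0.01,-0.8],[0,0,0]]
    - [85,[0,0,-0.8],[0,0,0]]
    - [85,[0,0,-0.8],[0,0,0]]
    - [85,[0,0,-0.8],[0,0,0]]
    - [60,[0,0,-0.8],[0,0,0]]
    - [60,[0,0,-0.08],[0,0,0]]

```text
clock: 7.22
eef_pos: [524.4, 10.4, 121.6]
tool_rot: [-3.14, -0.007, 3.008]
force: [0.3, 0.1, 0.7]
width: 60.0
gripper_force: 0.0
```

>>> send_rows:
  series:
    - [10,[0,0,0],[0,0,0]]
    - [10,[0,0,0],[0,0,0]]
    - [10,[0,0,0],[0,0,0]]
    - [10,[0,0,0],[0,0,0]]
    - [10,[0,0,0],[0,0,0]]
    - [10,[0,0,0],[0,0,0]]
    - [10,[0,0,0],[0,0,0]]
    - [10,[0,0,0],[0,0,0]]

```text
clock: 8.22
eef_pos: [528.2, 10.2, 126.2]
tool_rot: [3.141, 0.004, 3.008]
force: [-0.6, -0.5, 7.0]
width: 17.4
gripper_force: 59.5
```

>>> send_rows:
  series:
    - [10,[0,0,0.3],[0,0,0]]
    - [10,[0,0,0.5],[0,0,0]]
    - [10,[0,0,0.4],[0,0,0]]
    - [10,[-0.2,-0.5,0],[0,0,0]]
    - [10,[-0.3,-0.8,0],[0,0,0]]
    - [10,[-0.2,-0.7,0],[0,0,0]]
    - [10,[-0.1,-0.33,0],[0,0,0]]
    - [10,[0,0,0],[0,0,0]]

```text
clock: 9.22
eef_pos: [478.1, -131.2, 196.8]
tool_rot: [-3.141, 0.0, 3.004]
force: [0.1, 0.6, -2.9]
width: 17.0
gripper_force: 59.4
```

>>> send_rows:
  series:
    - [10,[0,0,-0.5],[0,0,0]]
    - [10,[0,0,-0.4],[0,0,0]]
    - [10,[0,0,-0.2],[0,0,0]]
    - [10,[0,0,-0.1],[0,0,0]]
    - [10,[0,0,0],[0,0,0]]
    - [10,[0,0,0],[0,0,0]]

```text
clock: 9.98
eef_pos: [479.4, -129.4, 124.9]
tool_rot: [-3.142, 0.001, 3.008]
force: [0.1, 0.0, -3.2]
width: 17.0
gripper_force: 59.3
```

>>> send_rows:
  series:
    - [10,[0,0,-0.05],[0,0,0]]
    - [10,[0,0,-0.04],[0,0,0]]
    - [10,[0,0,0],[0,0,0]]
    - [10,[0,0,0],[0,0,0]]

```text
clock: 10.48
eef_pos: [478.8, -129.6, 120.2]
tool_rot: [3.142, 0.001, 3.008]
force: [-3.2, -0.0, 10.5]
width: 17.0
gripper_force: 61.3
```

The hood is down: TCP at 120.2 as predicted, with contact force. I'll release it and go back over the caddy to measure the plinth and tins.

>>> send_rows:
  series:
    - [70,[0,0,0],[0,0,0]]
    - [70,[0,0,0],[0,0,0]]
    - [70,[0,0,0],[0,0,0]]
    - [70,[0,0,0.5],[0,0,0]]
    - [70,[0,0,0.9],[0,0,0]]
    - [85,[0,0,0.9],[0,0,0]]
    - [85,[0,0.3,0.9],[0,0,0]]
    - [85,[0,0.9,0.9],[0,0,0]]

```text
clock: 11.48
eef_pos: [479.0, -68.5, 357.3]
tool_rot: [-3.141, 0.002, 3.003]
force: [1.5, 0.1, -0.5]
width: 85.3
gripper_force: 0.0
```

>>> send_rows:
  series:
    - [85,[0,0.9,0.5],[0,0,0]]
    - [85,[0,0.3,0],[0,0,0]]
    - [85,[0,0,0],[0,0,0]]
    - [85,[0,0,0],[0,0,0]]

```text
clock: 11.98
eef_pos: [478.5, 3.4, 384.5]
tool_rot: [-3.14, -0.001, 3.006]
force: [-0.4, -0.6, -1.2]
width: 85.2
gripper_force: 0.0
```

```bash
cat > m.py <<'E'
from h import *
def tins(n,lo=9,hi=25,box=(360,740,-500,500)):
    d=cam(n);P=world(d);o=[]
    for q in blobs(P,lo,hi,150,box):
        o.append(rect(q))
    return d,P,o
E
python3 - <<'E'
from m import *
s=sensors.read_state();print(s['clock'],s['eef_pos'],s['tool_rot'])
for n in('wrist','top'):
    d,P,o=tins(n);print(n)
    if n=='wrist':save(d,'w1')
    for r in o:print(r)
    for q in blobs(P,95,110,150,(400,600,-220,150)):print('hood',rect(q))
    for q in blobs(P,11,18,150,(460,600,-60,70)):print('pl',rect(q))
    for q in blobs(P,3.5,18,400,(400,680,-80,90)):print('base',rect(q))
E
```

```text
11.975 [478.4973273    3.40712454 384.50061901] [-3.14048808e+00 -1.09134057e-03  3.00645422e+00]
wrist
([430.0, 257.5, 120.1, 57.9, -6.9, 16.3], 5360)
([378.3, -367.6, 33.8, 12.0, -15.9, 16.7], 276)
([467.5, -99.0, 156.2, 64.6, 20.4, 17.1], 331)
([525.5, 385.4, 37.9, 11.3, 4.0, 13.1], 159)
([527.0, 9.7, 120.4, 55.7, -8.2, 14.0], 4055)
([614.2, 229.6, 122.0, 56.8, 15.1, 16.1], 3869)
([558.9, -431.4, 118.6, 59.4, 20.5, 16.0], 2598)
([603.3, -227.1, 120.0, 57.2, -7.1, 16.2], 2824)
([633.5, -5.5, 69.8, 34.7, 82.6, 12.0], 995)
([692.6, 340.4, 93.7, 39.1, -46.4, 17.2], 592)
([690.1, -347.4, 65.6, 21.6, 51.8, 17.6], 369)
hood ([479.1, -129.6, 137.5, 74.9, -7.7, 96.2], 7207)
pl ([527.1, 9.7, 120.2, 55.7, -8.1, 14.0], 4053)
base ([548.5, 6.5, 231.8, 120.0, -7.9, 6.6], 15212)
top
([618.7, 230.7, 121.9, 57.6, 15.2, 17.1], 891)
([607.4, -226.4, 120.6, 57.4, -7.1, 16.7], 899)
([636.0, -2.9, 81.4, 40.8, 80.8, 13.3], 178)
([560.6, 428.5, 122.2, 59.7, 20.6, 17.4], 913)
([560.9, -430.6, 120.8, 58.9, 20.1, 16.6], 921)
([434.7, 258.6, 121.1, 58.3, -7.5, 16.9], 907)
hood ([482.2, -128.0, 137.3, 74.1, -7.8, 97.8], 945)
base ([619.6, -0.1, 125.6, 99.3, 84.4, 8.8], 1024)
```

View pics/w1.png

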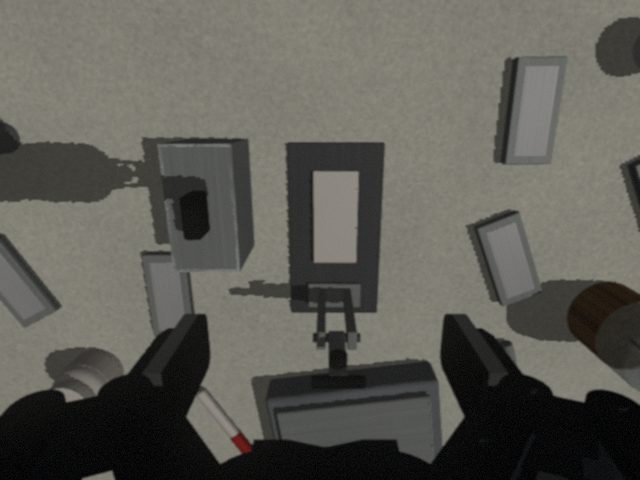

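The plinth is at (527.0,9.7,14.0) with yaw -7.9° (base plate gives (526.7,9.5)), and the hood is at (479.1,-129.6), which matches the release pose. So the wrist camera and robot agree. On to the first tin at (430,257).

>>> send_rows:
  series:
    - [85,[-0.16,0.85,-0.45],[0,0,0]]
    - [85,[-0.16,0.85,-0.45],[0,0,0]]
    - [85,[-0.16,0.85,-0.45],[0,0,0]]
    - [85,[-0.16,0.85,-0.45],[0,0,0]]
    - [85,[-0.16,0.85,-0.45],[0,0,0]]
    - [85,[0,0,0],[0,0,0]]
    - [85,[0,0,0],[0,0,0]]

```text
clock: 12.95
eef_pos: [431.4, 258.3, 249.7]
tool_rot: [-3.14, -0.0, 3.007]
force: [0.1, -1.4, -0.3]
width: 85.1
gripper_force: 0.0
```

```bash
cat > look.py <<'E'
import sys
from m import *
x,y=float(sys.argv[1]),float(sys.argv[2])
lo,hi=(float(sys.argv[3]),float(sys.argv[4])) if len(sys.argv)>4 else (9,25)
s=sensors.read_state();e=s['eef_pos'];print(round(s['clock'],2),e.round(1),'yaw',np.degrees(s['tool_rot'][2]).round(2))
d,P,o=tins('wrist',lo,hi,(x-110,x+110,y-90,y+90))
for r in o:
    c=r[0];print(r,'delta',(np.array(c[:2])-e[:2]).round(1),'turn',round((c[4]-np.degrees(s['tool_rot'][2])+90)%180-90,2))
E
python3 look.py 430 257
```

```text
12.95 [431.4 258.3 249.7] yaw 172.26
([430.7, 258.2, 120.7, 57.3, -7.2, 16.3], 8008) delta [-0.7 -0.1] turn 0.54
```

>>> send_rows:
  series:
    - [85,[-0.01,0,-0.85],[0,0,0.1]]
    - [85,[0,0,-0.85],[0,0,0]]
    - [85,[0,0,-0.85],[0,0,0]]
    - [85,[0,0,-0.85],[0,0,0]]
    - [85,[0,0,-0.3],[0,0,0]]
    - [85,[0,0,-0.12],[0,0,0]]
    - [85,[0,0,0],[0,0,0]]
    - [45,[0,0,0],[0,0,0]]

```text
clock: 14.0
eef_pos: [431.3, 259.9, 22.0]
tool_rot: [3.14, 0.002, 3.016]
force: [-0.2, 0.8, -0.8]
width: 69.4
gripper_force: 0.0
```

>>> send_rows:
  series:
    - [45,[0,0,0],[0,0,0]]
    - [45,[0,0,0],[0,0,0]]
    - [45,[0,0,0],[0,0,0]]
    - [45,[0,0,0],[0,0,0]]
    - [45,[0,0,0.3],[0,0,0]]
    - [45,[0,0,0.7],[0,0,0]]
    - [45,[0,0,0.7],[0,0,0]]
    - [45,[0,0,0.5],[0,0,0]]

```text
clock: 15.0
eef_pos: [430.6, 260.1, 155.2]
tool_rot: [3.14, 0.002, 3.017]
force: [0.4, 0.9, -1.3]
width: 54.1
gripper_force: 64.4
```

>>> send_rows:
  series:
    - [45,[0.2,-0.5,0],[0,0,-0.13]]
    - [45,[0.32,-0.85,0],[0,0,0]]
    - [45,[0.35,-0.9,0],[0,0,0]]
    - [45,[0.35,-0.9,0],[0,0,0]]
    - [45,[0.25,-0.65,0],[0,0,0]]
    - [45,[0.13,-0.36,0],[0,0,0]]
    - [45,[0,0,0],[0,0,0]]
    - [45,[0,0,0],[0,0,0]]

```text
clock: 16.0
eef_pos: [525.7, 11.4, 153.1]
tool_rot: [3.141, -0.0, 3.007]
force: [0.1, -0.3, -0.8]
width: 54.0
gripper_force: 64.4
```

```bash
python3 look.py 527 10 80 170
```

```text
16.0 [525.7  11.4 153.1] yaw 172.27
([522.2, 12.3, 113.5, 81.7, -7.8, 147.0], 45714) delta [-3.5  0.9] turn -0.07
```

>>> send_rows:
  series:
    - [45,[0.02,-0.03,-0.6],[0,0,0]]
    - [45,[0,0,-0.8],[0,0,0]]
    - [45,[0,0,-0.35],[0,0,0]]
    - [45,[0,0,-0.1],[0,0,0]]
    - [45,[0,0,-0.07],[0,0,0]]
    - [45,[0,0,0],[0,0,0]]
    - [45,[0,0,0],[0,0,0]]

```text
clock: 16.92
eef_pos: [528.0, 8.5, 38.5]
tool_rot: [3.141, 0.002, 3.006]
force: [0.3, -0.9, -0.5]
width: 54.0
gripper_force: 64.3
```

>>> send_rows:
  series:
    - [45,[-0.01,0.01,-0.04],[0,0,0]]
    - [45,[0,0,0],[0,0,0]]
    - [45,[0,0,0],[0,0,0]]

```text
clock: 17.3
eef_pos: [527.6, 8.8, 36.5]
tool_rot: [3.141, 0.002, 3.005]
force: [0.4, -1.2, 7.1]
width: 53.6
gripper_force: 65.3
```

Run:
```python
from h import *
for i in range(6):
    get_image('scene')
    s=sensors.read_state();print(s['clock'],s['eef_pos'].round(2),s['force'].round(2))
```

```text
17.35 [527.64   8.82  36.46] [-0.9  -0.05  8.51]
17.4 [527.67   8.82  36.46] [-1.55 -1.84  7.04]
17.45 [527.65   8.83  36.45] [-0.58 -0.35  8.55]
17.5 [527.68   8.81  36.46] [-0.9  -0.62  7.08]
17.55 [527.64   8.83  36.45] [-1.29 -0.36  6.81]
17.6 [527.66   8.83  36.46] [-1.08  0.27  8.38]
```

Contact came at TCP z = 36.5, so each level adds 16. I'll release, check the pile, then hover over the next tin.

>>> send_rows:
  series:
    - [80,[0,0,0],[0,0,0]]
    - [80,[0,0,0],[0,0,0]]
    - [80,[0,0,0],[0,0,0]]
    - [80,[0,0,0.5],[0,0,0]]
    - [85,[0,0,0.9],[0,0,0]]
    - [85,[0,0,0.9],[0,0,0]]
    - [85,[0,0,0.9],[0,0,0]]
    - [85,[0,0,0.4],[0,0,0]]

```text
clock: 18.6
eef_pos: [528.0, 9.1, 254.4]
tool_rot: [3.141, 0.005, 3.005]
force: [0.4, 0.7, -0.9]
width: 84.7
gripper_force: 0.0
```

```bash
python3 look.py 527 10 22 40; python3 look.py 527 10 10 20
```

```text
18.6 [528.    9.1 254.4] yaw 172.2
([527.5, 9.0, 119.8, 57.3, -7.9, 30.3], 8407) delta [-0.5 -0.1] turn -0.1
18.65 [529.    9.2 256.3] yaw 172.2
([628.3, -4.5, 69.5, 24.9, 82.7, 12.1], 1102) delta [ 99.3 -13.7] turn -89.5
```

>>> send_rows:
  series:
    - [85,[0.29,0.74,0],[0,0,0.92]]
    - [85,[0.29,0.74,0],[0,0,0.92]]
    - [85,[0.29,0.74,0],[0,0,0.92]]
    - [85,[0.29,0.74,0],[0,0,0.92]]
    - [85,[0.29,0.74,0],[0,0,0.92]]
    - [85,[0,0,0],[0,0,0]]
    - [85,[0,0,0],[0,0,0]]
    - [85,[0,0,0],[0,0,0]]

```text
clock: 19.7
eef_pos: [613.6, 229.0, 250.6]
tool_rot: [-3.14, -0.001, -2.878]
force: [-0.6, -0.5, -0.1]
width: 85.0
gripper_force: 0.0
```

```bash
python3 look.py 614 230
```

```text
19.7 [613.6 229.  250.6] yaw -164.93
([614.6, 230.0, 121.0, 57.3, 15.3, 16.3], 7935) delta [1. 1.] turn 0.23
([706.7, 315.3, 33.1, 3.5, -11.0, 17.1], 178) delta [93.1 86.3] turn -26.07
```

>>> send_rows:
  series:
    - [85,[0.017,0.017,-0.85],[0,0,0.05]]
    - [85,[0,0,-0.85],[0,0,0]]
    - [85,[0,0,-0.85],[0,0,0]]
    - [85,[0,0,-0.85],[0,0,0]]
    - [85,[0,0,-0.3],[0,0,0]]
    - [85,[0,0,-0.12],[0,0,0]]
    - [85,[0,0,0],[0,0,0]]
    - [45,[0,0,0],[0,0,0]]

```text
clock: 20.75
eef_pos: [616.2, 232.5, 24.0]
tool_rot: [3.141, 0.003, -2.872]
force: [0.1, 0.1, 0.6]
width: 69.4
gripper_force: 0.0
```

>>> send_rows:
  series:
    - [45,[0,0,0],[0,0,0]]
    - [45,[0,0,0],[0,0,0]]
    - [45,[0,0,0],[0,0,0]]
    - [45,[0,0,0],[0,0,0]]
    - [45,[0,0,0.3],[0,0,0]]
    - [45,[0,0,0.7],[0,0,0]]
    - [45,[0,0,0.7],[0,0,0]]
    - [45,[0,0,0.5],[0,0,0]]

```text
clock: 21.75
eef_pos: [615.6, 232.4, 157.5]
tool_rot: [3.141, 0.003, -2.872]
force: [1.0, 0.7, -1.1]
width: 53.5
gripper_force: 63.7
```

>>> send_rows:
  series:
    - [45,[-0.2,-0.5,0],[0,0,-0.77]]
    - [45,[-0.3,-0.75,0],[0,0,-0.77]]
    - [45,[-0.3,-0.75,0],[0,0,-0.77]]
    - [45,[-0.3,-0.75,0],[0,0,-0.77]]
    - [45,[-0.25,-0.6,0],[0,0,-0.77]]
    - [45,[-0.11,-0.32,0],[0,0,-0.77]]
    - [45,[0,0,0],[0,0,0]]
    - [45,[0,0,0],[0,0,0]]

```text
clock: 22.75
eef_pos: [528.3, 14.0, 154.4]
tool_rot: [3.14, 0.001, 3.011]
force: [0.7, -0.1, -0.7]
width: 53.5
gripper_force: 63.7
```

```bash
cat > st.py <<'E'
from h import *
get_image('wrist');s=sensors.read_state();print(round(s['clock'],2),s['eef_pos'].round(1),np.degrees(s['tool_rot']).round(2),s['force'].round(1),s['width'].round(1),s['gripper_force'].round(1))
P=world(get_image('wrist'))
# near end of the held tin: offset along tool -x from TCP (should be -60)
e=s['eef_pos'];y=s['tool_rot'][2];u=-np.array([np.cos(y),np.sin(y)]);v=np.array([-u[1],u[0]])
r=P[...,:2]-e[:2];a=r@u;b=r@v
m=(abs(b)<24)&(abs(P[...,2]-e[2]+5.5)<5)&(a<-25)&(a>-90)
print('near end',np.percentile(a[m],1).round(1) if m.sum()>50 else None,m.sum(),'z',np.median(P[m][:,2]).round(1) if m.sum() else 0)
E
python3 st.py
```

```text
Traceback (most recent call last):
  File "st.py", line 2, in <module>
    get_image('wrist');s=sensors.read_state();print(round(s['clock'],2),s['eef_pos'].round(1),np.degrees(s['tool_rot']).round(2),s['force'].round(1),s['width'].round(1),s['gripper_force'].round(1))
                                                                                                                                                     ^^^^^^^^^^^^^^^^
AttributeError: 'float' object has no attribute 'round'
```

```bash
sed -i "s/s\['width'\].round(1),s\['gripper_force'\].round(1)/round(s['width'],1),round(s['gripper_force'],1)/" st.py; python3 st.py
```

```text
22.85 [528.   13.9 154.1] [1.7992e+02 3.0000e-02 1.7254e+02] [ 0.2 -1.1 -1.4] 53.7 63.7Traceback (most recent call last):
  File "st.py", line 3, in <module>
    P=world(get_image('wrist'))
  File "h.py", line 9, in world
    p=np.stack([(u-d['cx'])/d['f']*z,(v-d['cy'])/d['f']*z,z],-1)
                            ~^^^^^
KeyError: 'f'
```

>>> send_rows:
  series:
    - [45,[-0.02,-0.065,-0.5],[0,0,-0.06]]
    - [45,[0,0,-0.7],[0,0,0]]
    - [45,[0,0,-0.3],[0,0,0]]
    - [45,[0,0,-0.12],[0,0,0]]
    - [45,[0,0,0],[0,0,0]]
    - [45,[0,0,0],[0,0,0]]

```text
clock: 23.65
eef_pos: [526.8, 8.2, 57.6]
tool_rot: [3.141, 0.002, 3.003]
force: [-0.8, 0.3, -0.7]
width: 53.4
gripper_force: 63.7
```

```bash
sed -i "s/world(get_image('wrist'))/world(cam('wrist'))/" st.py; python3 st.py
```

```text
23.7 [526.8   8.1  57.7] [1.7998e+02 1.0000e-01 1.7207e+02] [ 0.2 -0.4 -1.8] 53.6 63.7
near end -61.6 14650 z 49.8
```

>>> send_rows:
  series:
    - [45,[0.02,0.02,0],[0,0,0]]
    - [45,[0,0,-0.05],[0,0,0]]
    - [45,[0,0,-0.05],[0,0,0]]
    - [45,[0,0,0],[0,0,0]]
    - [45,[0,0,0],[0,0,0]]

```text
clock: 24.38
eef_pos: [527.8, 9.3, 54.0]
tool_rot: [3.141, 0.002, 3.003]
force: [-6.1, -0.2, 31.4]
width: 54.2
gripper_force: 67.3
```

>>> send_rows:
  series:
    - [54,[0,0,0.04],[0,0,0]]
    - [80,[0,0,0],[0,0,0]]
    - [80,[0,0,0],[0,0,0]]
    - [80,[0,0,0],[0,0,0]]
    - [80,[0,0,0.5],[0,0,0]]
    - [85,[0,0,0.9],[0,0,0]]
    - [85,[0,0,0.9],[0,0,0]]
    - [85,[0,0,0.9],[0,0,0]]

```text
clock: 25.38
eef_pos: [526.9, 9.1, 246.7]
tool_rot: [-3.142, -0.001, 3.003]
force: [0.6, 0.9, -0.1]
width: 85.2
gripper_force: 0.0
```

```bash
python3 look.py 527 10 38 55
```

```text
25.38 [526.9   9.1 246.7] yaw 172.05
([525.2, 9.7, 120.1, 57.4, -7.9, 46.3], 9573) delta [-1.7  0.6] turn 0.05
```

>>> send_rows:
  series:
    - [85,[0.06,0.87,0],[0,0,0.7]]
    - [85,[0.06,0.87,0],[0,0,0.7]]
    - [85,[0.06,0.87,0],[0,0,0.7]]
    - [85,[0.06,0.87,0],[0,0,0.7]]
    - [85,[0.06,0.87,0],[0,0,0.7]]
    - [85,[0.06,0.87,0],[0,0,0.7]]
    - [85,[0.06,0.87,0],[0,0,0.7]]
    - [85,[0.06,0.87,0],[0,0,0.7]]

```text
clock: 26.42
eef_pos: [556.0, 428.1, 244.4]
tool_rot: [-3.141, -0.001, -2.79]
force: [0.6, 0.7, 0.2]
width: 85.1
gripper_force: 0.0
```

>>> send_rows:
  series:
    - [85,[0,0,0],[0,0,0]]
    - [85,[0,0,0],[0,0,0]]
    - [85,[0,0,0],[0,0,0]]

```text
clock: 26.8
eef_pos: [556.7, 424.8, 245.0]
tool_rot: [-3.14, -0.0, -2.794]
force: [0.9, -0.3, 0.2]
width: 85.1
gripper_force: 0.0
```

```bash
python3 look.py 557 427
```

```text
26.8 [556.7 424.8 245. ] yaw -160.08
([557.4, 427.0, 121.5, 57.2, 20.1, 16.3], 8217) delta [0.7 2.2] turn 0.18
```

>>> send_rows:
  series:
    - [85,[0.01,0.035,-0.85],[0,0,0.04]]
    - [85,[0,0,-0.85],[0,0,0]]
    - [85,[0,0,-0.85],[0,0,0]]
    - [85,[0,0,-0.6],[0,0,0]]
    - [85,[0,0,-0.35],[0,0,0]]
    - [85,[0,0,-0.12],[0,0,0]]
    - [85,[0,0,0],[0,0,0]]
    - [85,[0,0,0],[0,0,0]]

```text
clock: 27.85
eef_pos: [557.6, 429.6, 29.8]
tool_rot: [3.141, 0.003, -2.788]
force: [0.1, -0.2, 0.8]
width: 85.0
gripper_force: 0.0
```

>>> send_rows:
  series:
    - [85,[0,-0.042,-0.12],[0,0,0]]
    - [85,[0,0,0],[0,0,0]]
    - [45,[0,0,0],[0,0,0]]
    - [45,[0,0,0],[0,0,0]]
    - [45,[0,0,0],[0,0,0]]
    - [45,[0,0,0],[0,0,0]]
    - [45,[0,0,0],[0,0,0]]

```text
clock: 28.72
eef_pos: [557.0, 426.7, 21.5]
tool_rot: [3.141, 0.001, -2.788]
force: [0.6, -0.6, 5.4]
width: 54.2
gripper_force: 64.0
```

>>> send_rows:
  series:
    - [45,[0,0,0.4],[0,0,0]]
    - [45,[0,0,0.9],[0,0,0]]
    - [45,[0,0,0.9],[0,0,0]]
    - [45,[-0.06,-0.4,0.2],[0,0,-0.4]]
    - [45,[-0.06,-0.8,0],[0,0,-0.7]]
    - [45,[-0.06,-0.87,0],[0,0,-0.7]]
    - [45,[-0.06,-0.87,0],[0,0,-0.7]]
    - [45,[-0.06,-0.87,0],[0,0,-0.7]]

```text
clock: 29.72
eef_pos: [538.4, 196.0, 165.8]
tool_rot: [3.142, 0.001, -3.069]
force: [0.2, -0.1, -1.8]
width: 54.0
gripper_force: 63.9
```

>>> send_rows:
  series:
    - [45,[-0.06,-0.87,0],[0,0,-0.7]]
    - [45,[-0.06,-0.87,0],[0,0,-0.7]]
    - [45,[-0.06,-0.87,0],[0,0,-0.7]]
    - [45,[-0.03,-0.4,0],[0,0,-0.3]]
    - [45,[0,0,0],[0,0,0]]
    - [45,[0,0,0],[0,0,0]]
    - [45,[0,0,0],[0,0,0]]

```text
clock: 30.6
eef_pos: [526.2, 19.0, 165.0]
tool_rot: [3.141, 0.0, 3.009]
force: [-0.3, -0.3, -1.6]
width: 54.5
gripper_force: 63.9
```

```bash
python3 st.py
```

```text
30.65 [526.1  18.8 165. ] [179.95   0.   172.41] [-0.9 -0.3 -2.3] 54.0 63.9
near end -59.2 14289 z 159.9
```

>>> send_rows:
  series:
    - [45,[0.015,-0.15,-0.4],[0,0,-0.04]]
    - [45,[0,0,-0.7],[0,0,0]]
    - [45,[0,0,-0.35],[0,0,0]]
    - [45,[0,0,-0.12],[0,0,0]]
    - [45,[0,0,0],[0,0,0]]
    - [45,[0,0,0],[0,0,0]]
    - [45,[0,0,0],[0,0,0]]

```text
clock: 31.58
eef_pos: [527.6, 8.2, 71.5]
tool_rot: [3.141, 0.002, 3.003]
force: [0.3, 0.3, -1.3]
width: 53.7
gripper_force: 63.9
```

```bash
python3 st.py
```

```text
31.62 [527.5   8.1  71.4] [1.7998e+02 8.0000e-02 1.7205e+02] [-0.2  0.4 -1.7] 54.1 63.9
near end -59.2 14288 z 66.3
```

>>> send_rows:
  series:
    - [45,[-0.013,0.025,0],[0,0,0]]
    - [45,[0,0,-0.065],[0,0,0]]
    - [45,[0,0,0],[0,0,0]]
    - [45,[0,0,0],[0,0,0]]

```text
clock: 32.17
eef_pos: [526.4, 9.8, 67.4]
tool_rot: [3.141, 0.001, 3.003]
force: [-1.3, 0.4, 6.0]
width: 54.1
gripper_force: 64.9
```

>>> send_rows:
  series:
    - [80,[0,0,0],[0,0,0]]
    - [80,[0,0,0],[0,0,0]]
    - [80,[0,0,0],[0,0,0]]
    - [80,[0,0,0.5],[0,0,0]]
    - [85,[0,0,0.9],[0,0,0]]
    - [85,[0,0,0.9],[0,0,0]]
    - [85,[0,0,0.8],[0,0,0]]
    - [85,[0,0,0],[0,0,0]]

```text
clock: 33.17
eef_pos: [528.6, 9.8, 256.4]
tool_rot: [3.14, 0.008, 3.003]
force: [0.2, 0.0, -0.0]
width: 85.6
gripper_force: 0.0
```

```bash
python3 look.py 527 10 54 72
```

```text
33.17 [528.6   9.8 256.4] yaw 172.04
([526.6, 10.1, 119.9, 57.4, -8.0, 62.3], 9913) delta [-2.   0.3] turn -0.04
```

>>> send_rows:
  series:
    - [85,[0.25,-0.78,0],[0,0,0]]
    - [85,[0.25,-0.78,0],[0,0,0]]
    - [85,[0.25,-0.78,0],[0,0,0]]
    - [85,[0.25,-0.78,0],[0,0,0]]
    - [85,[0.25,-0.78,0],[0,0,0]]
    - [85,[0,0,0],[0,0,0]]
    - [85,[0,0,0],[0,0,0]]
    - [85,[0,0,0],[0,0,0]]

```text
clock: 34.22
eef_pos: [600.9, -222.4, 251.9]
tool_rot: [3.14, -0.002, 3.005]
force: [0.0, -0.5, 0.4]
width: 84.8
gripper_force: 0.0
```

```bash
python3 look.py 604 -226
```

```text
34.23 [ 600.9 -222.4  251.9] yaw 172.18
([604.2, -227.7, 120.5, 57.3, -7.4, 16.3], 7843) delta [ 3.3 -5.3] turn 0.42
```

Tin 3 is placed at (526.6,10.1). Next is tin 4.

>>> send_rows:
  series:
    - [85,[0.04,-0.09,-0.85],[0,0,0.08]]
    - [85,[0,0,-0.85],[0,0,0]]
    - [85,[0,0,-0.85],[0,0,0]]
    - [85,[0,0,-0.6],[0,0,0]]
    - [85,[0,0,-0.4],[0,0,0]]
    - [85,[0,0,-0.15],[0,0,0]]
    - [85,[0,0,0],[0,0,0]]
    - [85,[0,0,0],[0,0,0]]

```text
clock: 35.28
eef_pos: [604.5, -229.9, 32.1]
tool_rot: [-3.141, 0.002, 3.01]
force: [-0.1, -0.4, 0.5]
width: 85.0
gripper_force: 0.0
```

>>> send_rows:
  series:
    - [85,[-0.005,0.037,-0.165],[0,0,0]]
    - [85,[0,0,0],[0,0,0]]
    - [45,[0,0,0],[0,0,0]]
    - [45,[0,0,0],[0,0,0]]
    - [45,[0,0,0],[0,0,0]]
    - [45,[0,0,0],[0,0,0]]
    - [45,[0,0,0],[0,0,0]]

```text
clock: 36.15
eef_pos: [603.7, -227.8, 21.5]
tool_rot: [-3.141, 0.001, 3.01]
force: [-1.9, -0.0, 5.9]
width: 54.3
gripper_force: 63.9
```

>>> send_rows:
  series:
    - [45,[0,0,0.4],[0,0,0]]
    - [45,[0,0,0.9],[0,0,0]]
    - [45,[0,0,0.9],[0,0,0]]
    - [45,[0,0,0.5],[0,0,0]]
    - [45,[-0.12,0.4,0],[0,0,-0.06]]
    - [45,[-0.25,0.75,0],[0,0,0]]
    - [45,[-0.25,0.8,0],[0,0,0]]
    - [45,[-0.25,0.8,0],[0,0,0]]

```text
clock: 37.15
eef_pos: [550.1, -61.1, 182.3]
tool_rot: [3.141, -0.001, 3.004]
force: [0.6, 0.5, -2.5]
width: 53.8
gripper_force: 64.0
```

>>> send_rows:
  series:
    - [45,[-0.25,0.75,0],[0,0,0]]
    - [45,[-0.15,0.45,0],[0,0,0]]
    - [45,[0,0,0],[0,0,0]]
    - [45,[0,0,0],[0,0,0]]
    - [45,[0,0,0],[0,0,0]]

```text
clock: 37.78
eef_pos: [527.3, 8.0, 182.6]
tool_rot: [-3.141, -0.0, 3.002]
force: [0.0, -0.1, -1.6]
width: 54.2
gripper_force: 64.0
```

```bash
python3 st.py
```

```text
37.83 [527.3   8.1 182.6] [-179.97   -0.    172.03] [ 0.  -0.3 -2. ] 54.1 64.0
near end -58.7 14045 z 177.5
```

>>> send_rows:
  series:
    - [45,[-0.015,0.045,-0.4],[0,0,0.02]]
    - [45,[0,0,-0.7],[0,0,0]]
    - [45,[0,0,-0.35],[0,0,0]]
    - [45,[0,0,-0.13],[0,0,0]]
    - [45,[0,0,0],[0,0,0]]
    - [45,[0,0,0],[0,0,0]]
    - [45,[0,0,0],[0,0,0]]

```text
clock: 38.75
eef_pos: [526.8, 12.1, 88.9]
tool_rot: [3.141, 0.002, 3.006]
force: [0.7, -0.1, -1.3]
width: 53.8
gripper_force: 63.9
```

```bash
python3 st.py
```

```text
38.8 [526.7  12.1  88.8] [1.7998e+02 8.0000e-02 1.7225e+02] [ 0.1 -0.4 -1.8] 54.0 63.9
near end -58.6 13985 z 83.6
```

>>> send_rows:
  series:
    - [45,[-0.005,-0.04,0],[0,0,0]]
    - [45,[0,0,-0.085],[0,0,0]]
    - [45,[0,0,0],[0,0,0]]
    - [45,[0,0,0],[0,0,0]]

```text
clock: 39.35
eef_pos: [526.2, 9.4, 83.4]
tool_rot: [-3.141, 0.001, 3.006]
force: [-0.6, -0.6, 5.9]
width: 54.0
gripper_force: 64.8
```

>>> send_rows:
  series:
    - [80,[0,0,0],[0,0,0]]
    - [80,[0,0,0],[0,0,0]]
    - [80,[0,0,0],[0,0,0]]
    - [80,[0,0,0.5],[0,0,0]]
    - [85,[0,0,0.9],[0,0,0]]
    - [85,[0,0,0.9],[0,0,0]]
    - [85,[0,0,0.6],[0,0,0]]
    - [85,[0,0,0],[0,0,0]]

```text
clock: 40.35
eef_pos: [527.6, 9.9, 259.8]
tool_rot: [3.14, 0.006, 3.006]
force: [-0.4, -0.1, 0.3]
width: 85.0
gripper_force: 0.0
```

```bash
python3 look.py 527 10 70 88
```

```text
40.35 [527.6   9.9 259.8] yaw 172.25
([527.3, 9.5, 120.8, 57.3, -7.5, 78.3], 10617) delta [-0.3 -0.4] turn 0.25
```

>>> send_rows:
  series:
    - [85,[0.067,-0.92,0],[0,0,0.7]]
    - [85,[0.067,-0.92,0],[0,0,0.7]]
    - [85,[0.067,-0.92,0],[0,0,0.7]]
    - [85,[0.067,-0.92,0],[0,0,0.7]]
    - [85,[0.067,-0.92,0],[0,0,0.7]]
    - [85,[0.067,-0.92,0],[0,0,0.7]]
    - [85,[0.067,-0.92,0],[0,0,0.7]]
    - [85,[0.067,-0.92,0],[0,0,0.7]]

```text
clock: 41.4
eef_pos: [557.3, -433.0, 254.4]
tool_rot: [3.138, -0.002, -2.786]
force: [1.3, 0.4, 0.3]
width: 85.3
gripper_force: 0.0
```

>>> send_rows:
  series:
    - [85,[0,0,0],[0,0,0]]
    - [85,[0,0,0],[0,0,0]]
    - [85,[0,0,0],[0,0,0]]

```text
clock: 41.78
eef_pos: [558.6, -429.5, 256.2]
tool_rot: [3.139, -0.0, -2.786]
force: [0.7, 0.1, 0.3]
width: 85.1
gripper_force: 0.0
```

```bash
python3 look.py 559 -431
```

```text
41.77 [ 558.6 -429.5  256.2] yaw -159.6
([557.1, -433.0, 119.3, 57.2, 20.4, 16.3], 7769) delta [-1.5 -3.5] turn 0.0
```

>>> send_rows:
  series:
    - [85,[-0.02,-0.055,-0.85],[0,0,0]]
    - [85,[0,0,-0.85],[0,0,0]]
    - [85,[0,0,-0.85],[0,0,0]]
    - [85,[0,0,-0.6],[0,0,0]]
    - [85,[0,0,-0.4],[0,0,0]]
    - [85,[0,0,-0.18],[0,0,0]]
    - [85,[0,0,0],[0,0,0]]
    - [85,[0,0,0],[0,0,0]]

```text
clock: 42.82
eef_pos: [557.8, -435.5, 34.6]
tool_rot: [-3.14, 0.001, -2.788]
force: [-0.4, 0.5, 1.4]
width: 85.0
gripper_force: 0.0
```

>>> send_rows:
  series:
    - [85,[-0.01,0.04,-0.16],[0,0,0]]
    - [85,[0,0,-0.05],[0,0,0]]
    - [45,[0,0,0],[0,0,0]]
    - [45,[0,0,0],[0,0,0]]
    - [45,[0,0,0],[0,0,0]]
    - [45,[0,0,0],[0,0,0]]
    - [45,[0,0,0],[0,0,0]]

```text
clock: 43.7
eef_pos: [556.7, -433.2, 21.1]
tool_rot: [-3.141, 0.001, -2.788]
force: [0.7, -0.5, 4.8]
width: 53.8
gripper_force: 64.3
```

>>> send_rows:
  series:
    - [45,[0,0,0.4],[0,0,0]]
    - [45,[0,0,0.9],[0,0,0]]
    - [45,[0,0,0.9],[0,0,0]]
    - [45,[0,0,0.7],[0,0,0]]
    - [45,[-0.03,0.4,0],[0,0,-0.4]]
    - [45,[-0.06,0.8,0],[0,0,-0.7]]
    - [45,[-0.06,0.9,0],[0,0,-0.7]]
    - [45,[-0.06,0.9,0],[0,0,-0.7]]

```text
clock: 44.7
eef_pos: [543.2, -250.9, 195.6]
tool_rot: [3.141, 0.001, -3.009]
force: [0.5, 0.6, -0.9]
width: 54.6
gripper_force: 63.7
```

>>> send_rows:
  series:
    - [45,[-0.06,0.9,0],[0,0,-0.7]]
    - [45,[-0.06,0.9,0],[0,0,-0.7]]
    - [45,[-0.06,0.9,0],[0,0,-0.7]]
    - [45,[-0.06,0.9,0],[0,0,-0.7]]
    - [45,[-0.05,0.72,0],[0,0,-0.34]]
    - [45,[0,0,0],[0,0,0]]
    - [45,[0,0,0],[0,0,0]]
    - [45,[0,0,0],[0,0,0]]

```text
clock: 45.7
eef_pos: [526.3, 4.8, 194.8]
tool_rot: [-3.141, 0.0, 3.001]
force: [-0.3, -0.3, -0.8]
width: 54.2
gripper_force: 63.7
```

```bash
python3 st.py
```

```text
45.75 [526.3   4.8 194.7] [-1.7997e+02  1.0000e-02  1.7191e+02] [-0.8  0.4 -1.5] 54.1 63.7
near end -58.6 14143 z 190.0
```

>>> send_rows:
  series:
    - [45,[0,0.07,-0.4],[0,0,0.06]]
    - [45,[0,0,-0.7],[0,0,0]]
    - [45,[0,0,-0.3],[0,0,0]]
    - [45,[0,0,-0.1],[0,0,0]]
    - [45,[0,0,0],[0,0,0]]
    - [45,[0,0,0],[0,0,0]]
    - [45,[0,0,0],[0,0,0]]

```text
clock: 46.68
eef_pos: [526.8, 10.6, 105.4]
tool_rot: [3.141, 0.002, 3.008]
force: [0.3, 0.7, -0.5]
width: 54.0
gripper_force: 63.6
```

```bash
python3 st.py
```

```text
46.73 [526.7  10.6 105.2] [1.7999e+02 7.0000e-02 1.7235e+02] [ 0.1  0.2 -1.4] 54.1 63.6
near end -58.6 14157 z 100.4
```

>>> send_rows:
  series:
    - [45,[-0.005,-0.015,-0.05],[0,0,-0.02]]
    - [45,[0,0,-0.05],[0,0,0]]
    - [45,[0,0,0],[0,0,0]]
    - [45,[0,0,0],[0,0,0]]

```text
clock: 47.28
eef_pos: [525.9, 9.6, 99.0]
tool_rot: [-3.141, 0.0, 3.006]
force: [-2.6, -1.1, 6.1]
width: 53.9
gripper_force: 64.4
```

>>> send_rows:
  series:
    - [80,[0,0,0],[0,0,0]]
    - [80,[0,0,0],[0,0,0]]
    - [80,[0,0,0],[0,0,0]]
    - [80,[0,0,0.5],[0,0,0]]
    - [85,[0,0,0.9],[0,0,0]]
    - [85,[0,0,0.9],[0,0,0]]
    - [85,[-0.3,-0.6,0.9],[0,0,0]]
    - [85,[-0.3,-0.6,0.9],[0,0,0]]

```text
clock: 48.28
eef_pos: [491.9, -57.6, 338.4]
tool_rot: [-3.142, 0.0, 3.008]
force: [0.2, -0.5, -0.9]
width: 85.2
gripper_force: 0.0
```

>>> send_rows:
  series:
    - [85,[0,0,0],[0,0,0]]
    - [85,[0,0,0],[0,0,0]]
    - [85,[0,0,0],[0,0,0]]

```text
clock: 48.65
eef_pos: [492.0, -55.9, 335.2]
tool_rot: [3.141, -0.003, 3.008]
force: [-0.4, -0.4, -0.0]
width: 85.0
gripper_force: 0.0
```

```bash
python3 look.py 527 10 86 130; python3 look.py 479 -130 88 100; python3 look.py 479 -130 125 140
python3 - <<'E'
from h import *
d=cam('wrist');save(d,'w2')
d=cam('scene');save(d,'s2');P=world(d)
for q in blobs(P,10,200,200,(350,740,-480,480)):print(rect(q),q[:,2].max().round(1))
E
```

```text
48.65 [492.  -55.9 335.2] yaw 172.37
([526.7, 9.3, 120.6, 57.2, -8.1, 94.2], 7351) delta [34.7 65.2] turn -0.47
([628.3, -5.2, 52.4, 17.4, 89.9, 121.7], 1122) delta [136.3  50.7] turn -82.47
48.7 [492.1 -55.9 335.2] yaw 172.37
([479.5, -129.7, 138.0, 74.6, -7.5, 96.1], 10516) delta [-12.6 -73.8] turn 0.13
48.75 [492.2 -56.1 335.3] yaw 172.35
([478.3, -129.4, 43.2, 18.4, -7.5, 131.7], 1123) delta [-13.9 -73.3] turn 0.15
([382.0, 403.1, 68.3, 60.8, -79.7, 44.6], 529) 63.7
([705.4, 359.1, 95.3, 68.7, -89.6, 114.2], 1802) 156.6
([561.9, 10.0, 187.2, 75.4, -9.4, 82.5], 4060) 200.0
([480.7, -128.1, 144.2, 76.3, -7.8, 90.5], 3767) 136.8
([377.6, -379.6, 38.9, 37.7, 15.1, 41.6], 516) 48.8
([710.3, -364.4, 69.9, 59.3, -89.8, 84.5], 1909) 89.8
```

View pics/s2.png

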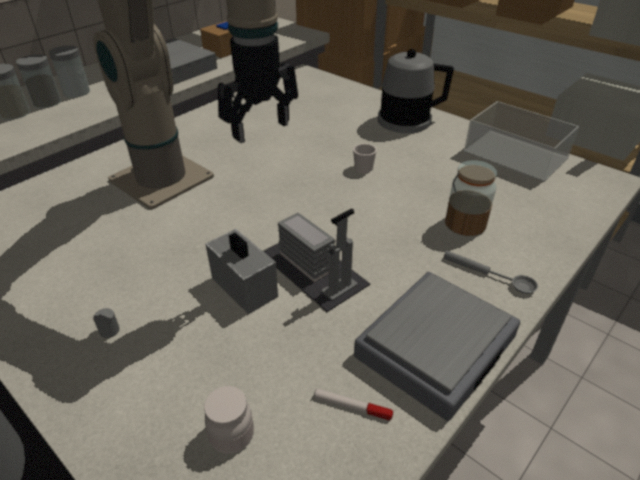

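The five-tin pile is square at px (308,245), hood at (240,270), nothing left lying about. Now the hood goes back on.

>>> send_rows:
  series:
    - [85,[-0.11,-0.61,0],[0,0,0]]
    - [85,[-0.11,-0.61,0],[0,0,0]]
    - [85,[0,0,-0.85],[0,0,0]]
    - [85,[0,0,-0.85],[0,0,0]]
    - [70,[0,0,-0.85],[0,0,0]]
    - [60,[0,0,-0.7],[0,0,0]]
    - [60,[0,0,-0.2],[0,0,0]]
    - [60,[0,0,0],[0,0,0]]

```text
clock: 49.9
eef_pos: [479.5, -130.2, 129.7]
tool_rot: [3.142, -0.001, 3.007]
force: [0.2, -0.5, 0.2]
width: 60.0
gripper_force: 0.0
```

>>> send_rows:
  series:
    - [60,[0,0,0],[0,0,0]]
    - [60,[0,0,0],[0,0,0]]

```text
clock: 50.15
eef_pos: [480.3, -130.5, 131.2]
tool_rot: [-3.141, 0.003, 3.006]
force: [0.5, -0.1, 0.1]
width: 60.2
gripper_force: 0.0
```

>>> send_rows:
  series:
    - [60,[-0.02,0.015,-0.16],[0,0,0]]
    - [60,[0,0,0],[0,0,0]]
    - [10,[0,0,0],[0,0,0]]
    - [10,[0,0,0],[0,0,0]]
    - [10,[0,0,0],[0,0,0]]
    - [10,[0,0,0],[0,0,0]]
    - [10,[0,0,0],[0,0,0]]
    - [10,[0,0,0],[0,0,0]]

```text
clock: 51.15
eef_pos: [478.2, -129.7, 120.3]
tool_rot: [-3.141, 0.0, 3.006]
force: [-1.7, -1.7, 3.3]
width: 17.1
gripper_force: 59.4
```

>>> send_rows:
  series:
    - [10,[0,0,0.3],[0,0,0]]
    - [10,[0,0,0.6],[0,0,0]]
    - [10,[0,0,0.8],[0,0,0]]
    - [10,[0,0,0.7],[0,0,0]]
    - [10,[0,0,0],[0,0,0]]
    - [10,[0,0,0],[0,0,0]]

```text
clock: 51.9
eef_pos: [477.0, -128.9, 262.9]
tool_rot: [3.141, -0.003, 3.007]
force: [-0.4, 0.3, -4.6]
width: 17.4
gripper_force: 59.1
```

>>> send_rows:
  series:
    - [10,[0.15,0.4,0],[0,0,0]]
    - [10,[0.25,0.7,0],[0,0,0]]
    - [10,[0.25,0.7,0],[0,0,0]]
    - [10,[0.17,0.51,0],[0,0,0]]
    - [10,[0,0,0],[0,0,0]]
    - [10,[0,0,0],[0,0,0]]
    - [10,[0,0,0],[0,0,0]]

```text
clock: 52.78
eef_pos: [526.6, 7.8, 263.4]
tool_rot: [-3.141, -0.002, 3.004]
force: [-0.9, -0.2, -3.7]
width: 17.0
gripper_force: 59.3
```

>>> send_rows:
  series:
    - [10,[0,0,-0.3],[0,0,0]]
    - [10,[0,0,-0.15],[0,0,0]]
    - [10,[0,0,0],[0,0,0]]
    - [10,[0,0,0],[0,0,0]]

```text
clock: 53.28
eef_pos: [527.6, 9.0, 237.5]
tool_rot: [3.141, 0.001, 3.006]
force: [0.2, -0.6, -3.2]
width: 17.0
gripper_force: 59.3
```

Run:
```python
from h import *
s=sensors.read_state();print(s['clock'],s['eef_pos'].round(1),np.degrees(s['tool_rot']).round(2),s['width'])
z=s['eef_pos'][2]-120.3
P=world(cam('wrist'))
for q in blobs(P,z+90,z+101,200,(430,640,-80,100)):print(z,rect(q))
```

```text
53.275 [527.6   9.  237.5] [1.7999e+02 4.0000e-02 1.7223e+02] 17.03944595118112
117.24099886549901 ([506.4, 12.1, 93.5, 74.5, -7.7, 213.3], 31788)
117.24099886549901 ([584.6, 1.7, 32.1, 25.1, 81.7, 213.3], 2128)
```

>>> send_rows:
  series:
    - [10,[-0.02,0.01,0],[0,0,0]]
    - [10,[0,0,-0.3],[0,0,0]]
    - [10,[0,0,-0.2],[0,0,0]]
    - [10,[0,0,0],[0,0,0]]
    - [10,[0,0,0],[0,0,0]]
    - [10,[0,0,0],[0,0,0]]

```text
clock: 54.08
eef_pos: [526.6, 9.8, 207.7]
tool_rot: [3.141, 0.001, 3.006]
force: [0.1, 1.1, -3.4]
width: 17.1
gripper_force: 59.3
```

Free of contact and centred, with the rim about 7 mm below the pile top. I'll keep lowering.

>>> send_rows:
  series:
    - [10,[0,0,-0.2],[0,0,0]]
    - [10,[0,0,-0.25],[0,0,0]]
    - [10,[0,0,-0.25],[0,0,0]]
    - [10,[0,0,-0.2],[0,0,0]]
    - [10,[0,0,0],[0,0,0]]
    - [10,[0,0,0],[0,0,0]]

```text
clock: 54.82
eef_pos: [526.4, 9.8, 153.3]
tool_rot: [3.142, 0.0, 3.006]
force: [-0.2, 0.3, -2.7]
width: 17.0
gripper_force: 59.3
```

>>> send_rows:
  series:
    - [10,[0,0,-0.2],[0,0,0]]
    - [10,[0,0,-0.1],[0,0,0]]
    - [10,[0,0,0],[0,0,0]]
    - [10,[0,0,0],[0,0,0]]
    - [10,[0,0,0],[0,0,0]]

```text
clock: 55.45
eef_pos: [526.3, 9.8, 135.4]
tool_rot: [3.141, 0.001, 3.006]
force: [0.1, -0.2, -3.5]
width: 17.0
gripper_force: 59.4
```

>>> send_rows:
  series:
    - [10,[0,0,-0.08],[0,0,0]]
    - [10,[0,0,-0.05],[0,0,0]]
    - [10,[0,0,-0.025],[0,0,0]]
    - [10,[0,0,0],[0,0,0]]
    - [10,[0,0,0],[0,0,0]]

```text
clock: 56.08
eef_pos: [525.8, 9.7, 126.3]
tool_rot: [-3.141, -0.0, 3.006]
force: [-2.7, -0.5, 5.4]
width: 17.0
gripper_force: 60.4
```

Seated (126.3 predicted and reached, with contact). I'll release, rise and check.

>>> send_rows:
  series:
    - [60,[0,0,0],[0,0,0]]
    - [60,[0,0,0],[0,0,0]]
    - [60,[0,0,0],[0,0,0]]
    - [60,[0,0,0.5],[0,0,0]]
    - [70,[0,0,0.9],[0,0,0]]
    - [85,[0,0,0.9],[0,0,0]]
    - [85,[0.3,-0.04,0.9],[0,0,0]]
    - [85,[0.3,-0.04,0.7],[0,0,0]]

```text
clock: 57.08
eef_pos: [562.8, 5.0, 362.7]
tool_rot: [3.141, 0.003, 3.006]
force: [1.4, -0.2, -0.5]
width: 85.1
gripper_force: 0.0
```

>>> send_rows:
  series:
    - [85,[0,0,0],[0,0,0]]
    - [85,[0,0,0],[0,0,0]]
    - [85,[0,0,0],[0,0,0]]

```text
clock: 57.45
eef_pos: [560.9, 5.1, 358.3]
tool_rot: [-3.141, -0.003, 3.007]
force: [0.1, 0.2, -0.3]
width: 85.1
gripper_force: 0.0
```

```bash
python3 look.py 527 10 97 112
python3 - <<'E'
from h import *
d=cam('wrist');save(d,'w3');P=world(d)
for lo in(186,194):
  for q in blobs(P,lo,208,60,(590,700,-60,60)):print(lo,rect(q),q[:,2].max().round(1))
E
```

```text
57.45 [560.9   5.1 358.3] yaw 172.27
([526.9, 9.5, 138.0, 74.2, -7.7, 102.1], 10629) delta [-34.    4.4] turn 0.03
186 ([635.2, -5.2, 49.5, 11.5, 83.3, 198.4], 1017) 201.8
194 ([635.4, -5.2, 49.5, 11.1, 83.3, 198.7], 862) 201.8
```

View pics/w3.png

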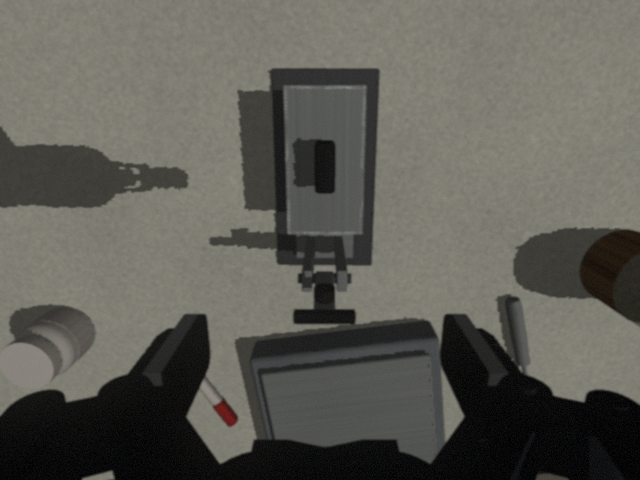

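Hood seated and centred at (526.9,9.5) with its top at 102. The crossbar is at (635.3,-5.2), z about 195. I'll grip it and swing it down.

>>> send_rows:
  series:
    - [85,[0.6,-0.08,0],[0,0,0]]
    - [85,[0.62,-0.08,0],[0,0,0]]
    - [85,[0,0,0],[0,0,0]]
    - [85,[0,0,-0.8],[0,0,0]]
    - [85,[0,0,-0.8],[0,0,0]]
    - [85,[0,0,-0.7],[0,0,0]]
    - [85,[0,0,-0.25],[0,0,0]]
    - [85,[0,0,0],[0,0,0]]

```text
clock: 58.55
eef_pos: [634.7, -4.5, 206.5]
tool_rot: [-3.141, -0.002, 3.007]
force: [-0.3, 1.4, -0.1]
width: 85.0
gripper_force: 0.0
```

>>> send_rows:
  series:
    - [85,[0,0,0],[0,0,0]]
    - [85,[0,0,0],[0,0,0]]

```text
clock: 58.8
eef_pos: [636.3, -4.6, 208.6]
tool_rot: [3.141, 0.003, 3.006]
force: [0.2, -0.2, 0.1]
width: 85.1
gripper_force: 0.0
```

>>> send_rows:
  series:
    - [85,[-0.01,-0.01,-0.19],[0,0,0]]
    - [85,[0,0,0],[0,0,0]]
    - [40,[0,0,0],[0,0,0]]
    - [40,[0,0,0],[0,0,0]]
    - [40,[0,0,0],[0,0,0]]
    - [40,[0,0,0],[0,0,0]]
    - [40,[0,0,0],[0,0,0]]
    - [40,[0,0,0],[0,0,0]]

```text
clock: 59.8
eef_pos: [635.1, -5.6, 196.0]
tool_rot: [-3.141, 0.001, 3.006]
force: [-1.1, -1.4, 5.0]
width: 48.1
gripper_force: 61.8
```

>>> send_rows:
  series:
    - [40,[-0.193,0.026,-0.012],[0,0,0]]
    - [40,[-0.189,0.025,-0.042],[0,0,0]]
    - [40,[-0.181,0.024,-0.073],[0,0,0]]
    - [40,[-0.167,0.022,-0.1],[0,0,0]]
    - [40,[-0.148,0.02,-0.126],[0,0,0]]
    - [40,[0,0,0],[0,0,0]]

```text
clock: 60.55
eef_pos: [581.1, 1.8, 175.1]
tool_rot: [-3.141, -0.001, 3.007]
force: [-4.7, -0.8, 9.5]
width: 48.1
gripper_force: 60.2
```

>>> send_rows:
  series:
    - [40,[-0.127,0.017,-0.148],[0,0,0]]
    - [40,[-0.103,0.014,-0.167],[0,0,0]]
    - [40,[-0.075,0.01,-0.18],[0,0,0]]
    - [40,[-0.046,0.006,-0.191],[0,0,0]]
    - [40,[-0.016,0.002,-0.15],[0,0,0]]
    - [40,[0,0,0],[0,0,0]]
    - [40,[0,0,0],[0,0,0]]

```text
clock: 61.42
eef_pos: [557.0, 5.4, 123.5]
tool_rot: [-3.141, -0.006, 3.008]
force: [-6.8, -1.5, 5.5]
width: 47.9
gripper_force: 85.0
```

>>> send_rows:
  series:
    - [85,[0,0,0],[0,0,0]]
    - [85,[0,0,0],[0,0,0]]
    - [85,[0,0,0],[0,0,0]]
    - [85,[0,0,0],[0,0,0]]
    - [85,[0,0,0.5],[0,0,0]]
    - [85,[0,0,0.9],[0,0,0]]
    - [85,[0,0,0.9],[0,0,0]]
    - [85,[0,0,0.9],[0,0,0]]

```text
clock: 62.42
eef_pos: [559.8, 4.8, 318.0]
tool_rot: [3.141, 0.0, 3.006]
force: [1.5, -0.4, 0.3]
width: 85.1
gripper_force: 0.0
```

>>> send_rows:
  series:
    - [85,[0,0,0],[0,0,0]]
    - [85,[0,0,0],[0,0,0]]
    - [85,[0,0,0],[0,0,0]]

```text
clock: 62.8
eef_pos: [559.1, 4.8, 314.5]
tool_rot: [-3.141, -0.003, 3.006]
force: [-0.0, -1.2, 0.0]
width: 85.0
gripper_force: 0.0
```

```bash
cat > cl.py <<'E'
from h import *
s=sensors.read_state();print(s['clock'],s['eef_pos'].round(1))
d=cam('wrist');P=world(d)
r=P[...,:2]-[527,9.7];t=np.radians(-7.8);a=r@[np.cos(t),np.sin(t)];b=r@[-np.sin(t),np.cos(t)]
for lo,hi in((29,39),(45,55),(60,70),(75,85),(88,94)):
    m=(a>lo)&(a<hi)&(abs(b)<6)&(P[...,2]>108)&(P[...,2]<215)
    if m.sum():print(lo,hi,m.sum(),np.median(P[m][:,2]).round(2),np.median(a[m]).round(1))
m=(P[...,2]>96)&(P[...,2]<107)&(abs(a)<80)&(abs(b)<60);print(rect(P[m]))
E
python3 cl.py
```

```text
62.8 [559.1   4.8 314.5]
29 39 194 142.2 34.0
45 55 167 139.96 50.1
60 70 156 136.51 64.8
75 85 156 132.93 79.7
88 94 89 130.33 90.9
([526.4, 9.6, 137.4, 74.1, -7.7, 102.1], 11905)
```

The clamp is still about 0.24 rad up from the arm's slope. I'll press its tip down with the fingers shut.

>>> send_rows:
  series:
    - [0,[0.16,-0.013,0],[0,0,0]]
    - [0,[0,0,-0.5],[0,0,0]]
    - [0,[0,0,-0.8],[0,0,0]]
    - [0,[0,0,-0.6],[0,0,0]]
    - [0,[0,0,-0.4],[0,0,0]]
    - [0,[0,0,0],[0,0,0]]
    - [0,[0,0,0],[0,0,0]]
    - [0,[0,0,0],[0,0,0]]

```text
clock: 63.85
eef_pos: [570.6, 4.0, 179.3]
tool_rot: [3.141, 0.002, 3.006]
force: [-0.5, -0.0, 0.7]
width: -0.2
gripper_force: 0.0
```

>>> send_rows:
  series:
    - [0,[0,0,-0.1],[0,0,0]]
    - [0,[0,0,-0.1],[0,0,0]]
    - [0,[0,0,0],[0,0,0]]
    - [0,[0,0,0],[0,0,0]]

```text
clock: 64.35
eef_pos: [569.6, 4.0, 166.1]
tool_rot: [3.142, -0.0, 3.006]
force: [0.4, -0.6, -0.2]
width: 0.5
gripper_force: 0.0
```

>>> send_rows:
  series:
    - [0,[0,0,-0.1],[0,0,0]]
    - [0,[0,0,-0.1],[0,0,0]]
    - [0,[0,0,-0.05],[0,0,0]]
    - [0,[0,0,0],[0,0,0]]
    - [0,[0,0,0],[0,0,0]]

```text
clock: 64.97
eef_pos: [570.0, 3.9, 151.2]
tool_rot: [3.142, 0.001, 3.006]
force: [-0.7, 0.1, -0.0]
width: -0.1
gripper_force: 0.0
```

>>> send_rows:
  series:
    - [0,[0,0,-0.05],[0,0,0]]
    - [0,[0,0,-0.05],[0,0,0]]
    - [0,[0,0,0],[0,0,0]]
    - [0,[0,0,0],[0,0,0]]

```text
clock: 65.47
eef_pos: [569.7, 3.9, 145.0]
tool_rot: [-3.142, 0.0, 3.006]
force: [0.2, -0.1, -0.3]
width: -0.2
gripper_force: 0.0
```

Run:
```python
from h import *
save(cam('scene'),'s3')
im=cv2.imread('pics/s3.png')[180:330,220:420];cv2.imwrite('pics/s3c.png',cv2.resize(im,None,fx=3,fy=3,interpolation=cv2.INTER_CUBIC))
```

```text
(no output)
```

View pics/s3c.png

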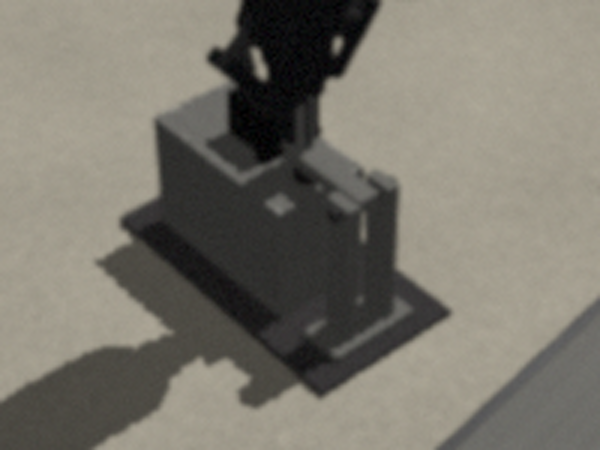

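The arm has followed the fingers and is nearly level (crop, (310,150) to (375,190)). I'll press until it seats.

>>> send_rows:
  series:
    - [0,[0,0,-0.03],[0,0,0]]
    - [0,[0,0,-0.02],[0,0,0]]
    - [0,[0,0,0],[0,0,0]]
    - [0,[0,0,0],[0,0,0]]

```text
clock: 66.03
eef_pos: [569.7, 4.0, 142.9]
tool_rot: [3.142, 0.0, 3.006]
force: [-1.9, 0.2, 8.1]
width: -0.0
gripper_force: 3.7
```

Firm contact. I'll back off and check.

>>> send_rows:
  series:
    - [0,[0,0,0.3],[0,0,0]]
    - [0,[0,0,0.9],[0,0,0]]
    - [0,[0,0,0.9],[0,0,0]]
    - [0,[0,0,0.9],[0,0,0]]
    - [0,[0,0,0],[0,0,0]]
    - [0,[0,0,0],[0,0,0]]
    - [0,[0,0,0],[0,0,0]]

```text
clock: 66.9
eef_pos: [568.7, 3.9, 320.4]
tool_rot: [-3.141, -0.003, 3.006]
force: [-0.4, -0.3, 0.1]
width: -0.1
gripper_force: 0.0
```

```bash
python3 cl.py
python3 - <<'E'
from h import *
P=world(cam('top'))
for q in blobs(P,36,200,60):print(rect(q))
E
```

```text
66.9 [568.7   3.9 320.4]
29 39 179 125.66 33.6
45 55 166 126.03 50.2
60 70 160 126.03 64.9
75 85 154 126.02 80.1
88 94 96 126.19 90.6
([526.7, 9.6, 137.4, 74.2, -7.6, 102.1], 11720)
([805.5, 1.7, 240.0, 88.9, 90.0, 60.8], 3054)
([715.1, 359.8, 95.5, 89.7, -58.8, 150.2], 1414)
([711.5, -359.5, 67.8, 65.4, 86.0, 83.8], 644)
([381.5, 402.2, 62.1, 61.6, -27.5, 57.0], 223)
([377.7, -378.2, 36.5, 34.4, -89.6, 44.4], 166)
```

The clamp is level (top at 126.0), the hood is seated, the bystanders haven't moved and the robot is clear.

```bash
python3 -c "
from cell import ctrl
print(ctrl.finish_job())"
```

```text
the job is handed in; nothing more can be done
None
```

I handed the job in: five tins are piled square on the plinth, the hood is seated over them and the clamp is level and shut; my last measurements agreed, but no verdict came back.

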